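Make up two reception counter sets

ROBOT

A 6-joint arm with a two-finger parallel gripper is mounted at the origin on the work surface. World frame = base frame: x ahead of the robot, y to its left, z up, the work surface at z = 0. Lengths are in m, angles in rad, forces in N, time in s.
With the tool pointing down it reaches from about 0.35 to 0.775 m from the base axis. Payload 7.3 kg.
Tool frame: the origin (TCP) lies between the finger pads; the fingertips stand 8 mm ahead of it and the grasp point (between the pads) lies 11 mm behind it (robot.nose_length is the distance from the TCP to the fingertips, in m); z points along the fingers, y is the line along which they close (so a half turn about z gives the same grasp; the last joint's range is limited). The gripper opens to 92 mm and grips with 3 to 60 N. Pads are 19 mm wide; open, the fingers measure 130 mm over their backs; the gripper's body (75 mm by 190 mm) begins 47 mm behind the grasp point.
Start: joints at [1.027, 0.342, 1.524, -0, 1.275, -0.146], TCP at [0.203, 0.484, 0.235] pointing down, gripper open.
Joint ranges: [-2.53, 2.53], [-0.77, 2.02], [0.04, 2.7], [-1, 4.14], [0.28, 2.66], [-3.11, 3.11]. Speed limits (rad/s): [2.57, 2.57, 3.14, 3.14, 3.14, 3.14].

INTERFACE

Orientations are given as [roll, pitch, yaw] about the fixed x, y, z axes, in that order (R = Rz(yaw) Ry(pitch) Rx(roll)).
In Python, from cell import robot gives the robot as it stands. The module is installed in compiled form; this text tells all that it offers.
- The arm moves only by the shell command python3 -m jog 'ROWS' [FORCE]. ROWS is JSON, a list that holds one entry, the list of rows, each a list of 5 numbers: the gripper's target within -1 to 1 (fully open at 1, half-way at 0, shut at -1), then the shift along the tool's x, y, z in m, then the turn about the tool's z in rad. A call has 1 to 5 rows; each row is the pose to reach, as a shift and turn from the pose commanded when the call began, along the tool's axes at that moment; what a row does not reach only later rows make up. A row lasts 1/12 s, in which the tool goes at most 41.7 mm and 7.16 degrees, less where a joint would pass 70% of its speed; a pose out of reach is approached as far as the arm can. A call with a gripper value outside its range is refused whole. The fingers move at their own pace and stop on an object; FORCE is the grip in N (left out, the last holds). Time passes only in rows, so rows that repeat a pose let the fingers close. It gives the time, the measured TCP pose, the force, the opening and the grip force at its end, in the units of the state.
- robot.observe(): the state, without advancing time (a new reading comes with each control period).
- robot.read_camera(name): name is "scene" or "top" or "wrist"; returns the picture (384x512x3 uint8, red, green, blue); there is no depth.
- robot.camera_model(name): a dict with "camera_matrix" (3x3 intrinsics, pixels), "dist_coeffs" ([k1, k2, p1, p2, k3] as OpenCV has them; the pictures are not rectified), "position" and "attitude" of the camera in the world; the wrist camera has in their place "mount" (4x4, takes a point from camera to tool coordinates, whose origin is the TCP and whose axes are the flange's). Camera axes: x right, y down, z forward; pixel columns grow to the right and rows downward; lengths in m; the calibration is good to about 2 mm. A picture is of the moment at which its call begins: read the wrist's pose just before it. camera_model takes no time and is no camera call.
- robot.hand_in(): hands the job in; it is judged then, once.
The state is a dict: "time": time; "qpos": joint angles; "qvel": joint speeds; "joint_efforts": joint torques, N m; "tool_pos": TCP position; "tool_rot": TCP orientation; "contact_force": force on the tool from outside, world axes, zero at the start; "torque": the same for the moment, N m; "opening": finger opening in m; "grip_force": force on a finger pad.
Only numpy, scipy, OpenCV 4.12 (cv2) and the standard library are available. Lean on these libraries where they do the work, as an engineer would, in place of code of your own. Each camera call takes 0.05 s, during which the arm holds its last target. There are 200 camera calls.

TASK

Make up the two counter sets for the reception windows: the red-handled stamp, the yellow note block and the stapler go in the teal tray, the green-handled stamp and the pink note block in the purple tray. Stand each one upright on the white outline of its own shape on the tray floor (stamps on circles, note blocks on squares, the stapler lying lengthwise on the long one). Leave the glue stick and the paper-clip pot standing where they are.

Things in the scene. Friction and masses are not known exactly. Their poses are not given: they have to be found in the camera images.
- teal_tray: Shallow teal tray fixed to the desk, 150 mm (x) by 250 mm (y); floor 3 mm thick, rim 12 mm high and 4 mm thick. White outlines are drawn on its floor, all at x = 0 of the tray: a square at y = -80 mm (note block), a circle in the middle at y = 0 (stamp) and a long rectangle at y = +80 mm (stapler, its length along the tray's x). The square is 58 mm, the circle 54 mm across, the rectangle 108 x 44 mm. Origin at the centre of the underside, on the desk.
- purple_tray: Shallow purple tray fixed to the desk, 150 mm (x) by 180 mm (y); floor 3 mm thick, rim 12 mm high and 4 mm thick. White outlines are drawn on its floor, both at x = 0 of the tray: a 58 mm square at y = -40 mm (note block) and a 54 mm circle at y = +40 mm (stamp). Origin at the centre of the underside, on the desk.
- red_stamp: Red-handled rubber stamp, standing upright: black round base 44 mm across and 16 mm high, narrow neck 22 mm across, then a red knob 30 mm across from 40 to 72 mm above the underside (the top), to be gripped by the knob. Origin at the centre of the underside, z up; its turn about z does not matter.
- green_stamp: Green-handled rubber stamp, standing upright: black round base 44 mm across and 16 mm high, narrow neck 22 mm across, then a green knob 30 mm across from 40 to 72 mm above the underside (the top), to be gripped by the knob. Origin at the centre of the underside, z up; its turn about z does not matter.
- yellow_notes: Yellow note block (a rigid glued block of paper), 51 x 51 mm and 40 mm high. Origin at the centre of the underside, z up, x and y square to its sides.
- pink_notes: Pink note block (a rigid glued block of paper), 51 x 51 mm and 40 mm high. Origin at the centre of the underside, z up, x and y square to its sides.
- stapler: Black desk stapler with a steel strip along its top, lying on its base; it does not open. Length 100 mm along its x; base 36 mm wide (y) and 8 mm high, upper arm 30 mm wide from 24 to 46 mm above the underside (its top), to be gripped across this arm. Origin at the centre of the underside, z up.
- glue_stick: White and blue glue stick standing upright, 30 mm across, 80 mm high; stays where it is. Origin at the centre of the underside.
- clip_pot: Grey paper-clip pot with a black open top, 50 mm across, 52 mm high; stays where it is. Origin at the centre of the underside.

How it is judged:
At the end, for the whole second after the job is handed in: Each of the five rests upright (0.12 rad) on its own tray's floor, centred on its outline within 15 mm along each tray axis; the stapler within 0.30 rad of its outline's length, either way round. Glue stick and clip pot upright (0.2 rad), under 30 mm from where they stood (x of yellow_notes in the frame of teal_tray between -0.015 and 0.015 m and y of yellow_notes in the frame of teal_tray between -0.095 and -0.065 m and z of yellow_notes in the frame of teal_tray between -0.003 and 0.008 m and angle between each of yellow_notes, red_stamp, stapler, pink_notes, green_stamp's own z axis and vertical below 0.12 rad and linear speed of each of yellow_notes, red_stamp, stapler, pink_notes, green_stamp below 0.02 m/s and x of red_stamp in the frame of teal_tray between -0.015 and 0.015 m and y of red_stamp in the frame of teal_tray between -0.015 and 0.015 m and z of red_stamp in the frame of teal_tray between -0.003 and 0.008 m and x of stapler in the frame of teal_tray between -0.015 and 0.015 m and y of stapler in the frame of teal_tray between 0.065 and 0.095 m and z of stapler in the frame of teal_tray between -0.003 and 0.008 m and angle between the x axis of stapler and the x axis of teal_tray, either way round below 0.3 rad and x of pink_notes in the frame of purple_tray between -0.015 and 0.015 m and y of pink_notes in the frame of purple_tray between -0.055 and -0.025 m and z of pink_notes in the frame of purple_tray between -0.003 and 0.008 m and x of green_stamp in the frame of purple_tray between -0.015 and 0.015 m and y of green_stamp in the frame of purple_tray between 0.025 and 0.055 m and z of green_stamp in the frame of purple_tray between -0.003 and 0.008 m and distance of each of glue_stick, clip_pot from where it was at the start of the episode below 0.03 m and angle between each of glue_stick, clip_pot's own z axis and vertical below 0.2 rad); the robot touches nothing.
It fails at once if the glue stick is knocked over or pushed away (angle between glue_stick's own z axis and vertical above 0.5 rad or distance of glue_stick from where it was at the start of the episode above 0.05 m).
It fails at once if the paper-clip pot is knocked over or pushed away (angle between clip_pot's own z axis and vertical above 0.5 rad or distance of clip_pot from where it was at the start of the episode above 0.05 m).
It also fails if it takes over 125 s, if anything falls off the work surface, if the arm or the gripper's body presses on something with over 40 N, if the wrist force passes 120 N, or if a joint passes its speed limit or range.

## Working session

There is one attempt and no reset: what is moved stays moved. The work goes in short steps, Python scripts to look and compute and a shell command to move; the robot and the scene stay as the last step left them, time stands still between calls to the robot, and variables do not carry over. Pictures are saved under pics/ and viewed, at most 14 in all, crops included, and the job is handed in when it is done.

```bash
mkdir -p pics
python3 - <<'E'
from cell import robot
import cv2
for n in("top","scene"):
    im=robot.read_camera(n); cv2.imwrite(f"pics/{n}0.png",cv2.resize(im[:,:,::-1],(800,600),interpolation=cv2.INTER_CUBIC))
    m=robot.camera_model(n);print(n,m)
s=robot.observe();print(s["time"],s["tool_pos"],s["tool_rot"],s["opening"]);print(robot.camera_model("wrist"))
E
```

```text
top {'camera_matrix': array([[403.84093616,   0.        , 250.97270199],
       [  0.        , 403.84093616, 190.21548815],
       [  0.        ,   0.        ,   1.        ]]), 'dist_coeffs': array([-0.12873552,  0.        ,  0.        ,  0.        ,  0.        ]), 'position': array([ 0.24761295, -0.01289337,  1.24054562]), 'attitude': array([-2.93761162e+00,  6.02802523e-04, -1.51476449e+00])}
scene {'camera_matrix': array([[377.81020838,   0.        , 263.96498425],
       [  0.        , 377.81020838, 182.63147365],
       [  0.        ,   0.        ,   1.        ]]), 'dist_coeffs': array([0.02852944, 0.        , 0.        , 0.        , 0.        ]), 'position': array([ 0.93627038, -0.24816732,  0.80250051]), 'attitude': array([-2.57297764,  0.00932001,  1.02492725])}
0.1 [0.20319206 0.48371903 0.23413545] [-3.14026427e+00 -1.97070087e-04  2.74379644e+00] 0.0920564476135105
{'camera_matrix': array([[273.49238094,   0.        , 256.81549494],
       [  0.        , 273.49238094, 194.04258309],
       [  0.        ,   0.        ,   1.        ]]), 'dist_coeffs': array([-0.06159367,  0.        ,  0.        ,  0.        ,  0.        ]), 'mount': array([[ 4.23326544e-05, -9.64977838e-01, -2.62331412e-01,
         7.13627508e-02],
       [ 9.99999979e-01,  9.31514720e-05, -1.81283866e-04,
        -2.33785556e-04],
       [ 1.99371470e-04, -2.62331399e-01,  9.64977822e-01,
        -1.50290913e-01],
       [ 0.00000000e+00,  0.00000000e+00,  0.00000000e+00,
         1.00000000e+00]])}
```

View pics/top0.png

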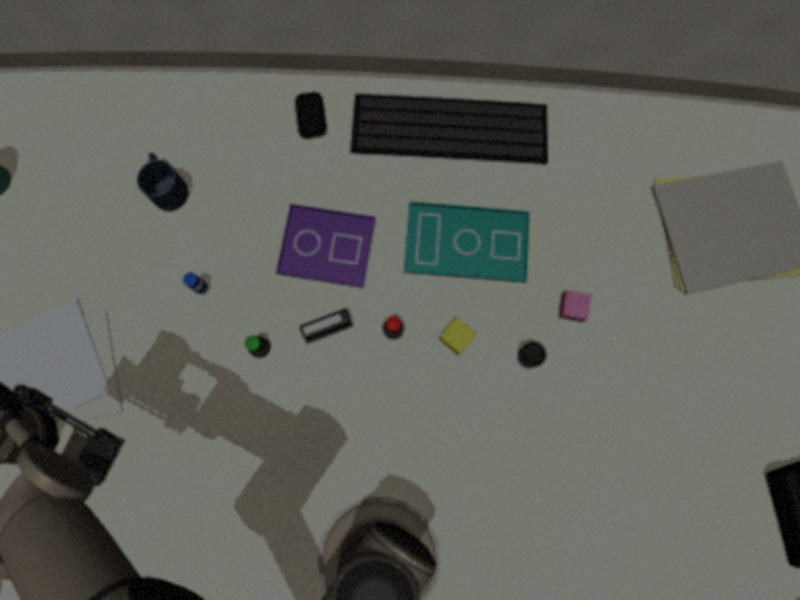

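View pics/scene0.png

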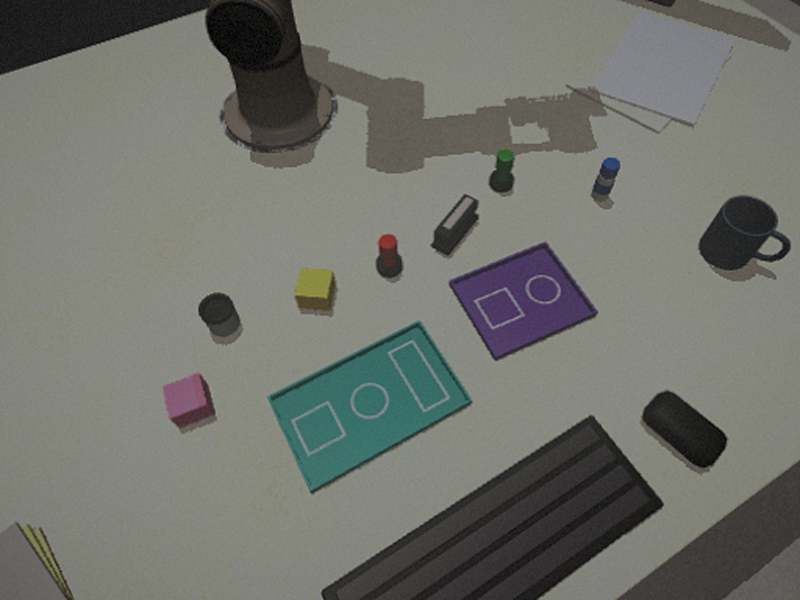

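Top view (up = +x, left = +y), in 800x600 px: red knob (394,324), green knob (253,343), stapler strip (326,325), yellow (458,335), pink (576,305), glue (191,279), pot (532,354), teal tray around (466,242), purple around (326,246). The scene view shows the same layout, everything standing.

```bash
cat > h.py <<'E'
import numpy as np,cv2
from cell import robot
from scipy.spatial.transform import Rotation as R
def cam(n):
    m=robot.camera_model(n)
    if n=="wrist":
        s=robot.observe();T=np.eye(4);T[:3,:3]=R.from_euler("xyz",s["tool_rot"]).as_matrix();T[:3,3]=s["tool_pos"];C=T@m["mount"];return m,C[:3,:3],C[:3,3]
    return m,R.from_euler("xyz",m["attitude"]).as_matrix(),np.array(m["position"])
def w(c,px,z):
    m,Rm,p=c
    u=cv2.undistortPoints(np.array(px,float).reshape(-1,1,2),m["camera_matrix"],m["dist_coeffs"]).reshape(-1,2)
    d=np.c_[u,np.ones(len(u))]@Rm.T
    return p[:2]+d[:,:2]*((z-p[2])/d[:,2])[:,None]
def plan(x,y,z,yaw):
    "target TCP pose (tool down) -> shift along tool axes now, turn"
    s=robot.observe();r=R.from_euler("xyz",s["tool_rot"]).as_matrix()
    return np.round(r.T@(np.array([x,y,z])-s["tool_pos"]),3),s["tool_rot"][2]
E
python3 - <<'E'
from h import *
c=cam("top");im=robot.read_camera("top");hsv=cv2.cvtColor(im,cv2.COLOR_RGB2HSV)
k=.64
pts={"red":((394,324),.072),"green":((253,343),.072),"stap":((326,325),.046),"yel":((458,335),.04),"pink":((576,305),.04),"glue":((191,279),.08),"pot":((532,354),.052)}
for n,(p,z) in pts.items():print(n,w(c,[np.array(p)*k],z).round(3))
cs=cam("scene")
for n,p,z in(("red",(388,241),.072),("green",(505,156),.072),("stap",(459,212),.046),("yel",(315,276),.04),("pink",(184,391),.04)):print("scene",n,w(cs,[np.array(p)*k],z).round(3))
for n,s,z in(("teal",(466,228),.003),("purple",(300,220),.003),("yel",(458,335),.04),("pink",(576,302),.04),("red",(394,323),.072),("green",(252,343),.072),("stapstrip",(326,326),.046)):
    q=(np.array(s)*k).astype(int);h0=hsv[q[1],q[0]].astype(int)
    if n=="stapstrip": m=((hsv[:,:,2]>75)).astype(np.uint8); 
    else: m=((abs(hsv[:,:,0].astype(int)-h0[0])<10)&(hsv[:,:,1]>90)&(hsv[:,:,2]>(.75*h0[2] if z==.04 else 40))).astype(np.uint8)
    if z<.01:m=cv2.morphologyEx(m,cv2.MORPH_CLOSE,np.ones((5,5)))
    _,lab,st,ce=cv2.connectedComponentsWithStats(m,connectivity=4)
    l=lab[q[1],q[0]];ys,xs=np.where(lab==l)
    W=w(c,np.c_[xs,ys],z);(cx,cy),wh,a=cv2.minAreaRect((W*1000).astype(np.float32))
    print(n,h0,len(xs),round(cx),round(cy),np.round(wh),round(a,1),"mean",(W.mean(0)*1000).round())
E
```

```text
red [[ 0.438 -0.005]]
green [[0.387 0.257]]
stap [[0.433 0.125]]
yel [[ 0.429 -0.129]]
pink [[ 0.5   -0.359]]
glue [[0.501 0.388]]
pot [[ 0.398 -0.27 ]]
scene red [[ 0.445 -0.002]]
scene green [[0.393 0.258]]
scene stap [[0.437 0.137]]
scene yel [[ 0.422 -0.121]]
scene pink [[ 0.499 -0.358]]
teal [ 87 133  86] 3452 630 -144 [248. 149.] 88.4 mean [ 629. -143.]
purple [135 132  79] 2416 606 145 [175. 147.] 84.0 mean [605. 144.]
yel [ 30 156 121] 279 429 -127 [51. 51.] 53.7 mean [ 429. -127.]
pink [161  89 115] 196457 563 -16 [1335. 1930.] 3.3 mean [513. -12.]
red [  0 202 115] 87 439 -2 [30. 29.] 3.2 mean [439.  -2.]
green [ 60 157  94] 76 387 258 [27. 27.] 3.5 mean [387. 258.]
stapstrip [ 48  12 105] 127 435 134 [15. 76.] 24.2 mean [435. 134.]
```

```bash
python3 -m jog '[[[1,0,0,0,0.6],[1,0,0,0,0.6],[1,0,0,0,0.6],[1,0,0,0,0.6],[1,0,0,0,0.6]]]' 30
python3 -m jog '[[[1,0,0,0,0.573],[1,0,0,0,0.573],[1,0,0,0,0.573],[1,0,0,0,0.573],[1,0,0,0,0.573]]]'
python3 -m jog '[[[1,-0.1,0.09,0,0],[1,-0.1,0.09,0,0],[1,-0.1,0.09,0,0],[1,-0.1,0.09,0,0],[1,-0.1,0.09,0,0]]]'
python3 -m jog '[[[1,-0.127,0.094,0,0],[1,-0.127,0.094,0,0],[1,-0.127,0.094,0,0],[1,-0.127,0.094,0,0],[1,-0.127,0.094,0,0]]]'
cat >> h.py <<'E'
def look(f,hue,z,minv=60,mins=90,tol=10):
    "wrist picture; largest blob of the hue nearest TCP -> world rect at height z, mm"
    c=cam("wrist");im=robot.read_camera("wrist")
    if f:cv2.imwrite(f"pics/{f}.png",im[:,:,::-1])
    hsv=cv2.cvtColor(im,cv2.COLOR_RGB2HSV).astype(int)
    d=abs(hsv[:,:,0]-hue);m=((np.minimum(d,180-d)<tol)&(hsv[:,:,1]>mins)&(hsv[:,:,2]>minv)).astype(np.uint8)
    n,lab,st,ce=cv2.connectedComponentsWithStats(m,connectivity=4)
    for l in 1+np.argsort(-st[1:,4])[:3]:
        ys,xs=np.where(lab==l);W=w(c,np.c_[xs,ys],z)*1000
        (cx,cy),wh,a=cv2.minAreaRect(W.astype(np.float32))
        print("hue",hue,"px",ce[l].round(),len(xs),"rect",round(cx),round(cy),np.round(wh),round(a,1),"V",np.percentile(hsv[ys,xs,2],[10,50,90]))
    s=robot.observe();print("t",s["time"],"TCP",np.round(s["tool_pos"],3),"yaw",round(np.degrees(s["tool_rot"][2]),1),"op",round(s["opening"],3))
E
python3 - <<'E'
from h import *
look("w1",60,.072)
E
```

```text
time: 0.57
tool_pos: [0.2033, 0.4839, 0.2344]
tool_rot: [-3.141, 0.0, 2.137]
contact_force: [-0.1, 0.5, -0.8]
opening: 0.092
grip_force: 0.0
time: 0.98
tool_pos: [0.2033, 0.4839, 0.2344]
tool_rot: [-3.141, 0.001, 1.564]
contact_force: [0.4, 0.2, 0.0]
opening: 0.0921
grip_force: 0.0
time: 1.4
tool_pos: [0.295, 0.3822, 0.2347]
tool_rot: [3.142, 0.0, 1.566]
contact_force: [-0.1, -0.3, 0.4]
opening: 0.0915
grip_force: 0.0
time: 1.82
tool_pos: [0.3899, 0.2544, 0.2346]
tool_rot: [3.14, 0.001, 1.567]
contact_force: [1.0, 0.3, 0.9]
opening: 0.0921
grip_force: 0.0
hue 60 px [256. 176.] 379 rect 389 262 [25. 25.] 89.8 V [ 90.  95. 101.]
t 1.8667 TCP [0.388 0.256 0.235] yaw 89.8 op 0.092
```

View pics/w1.png

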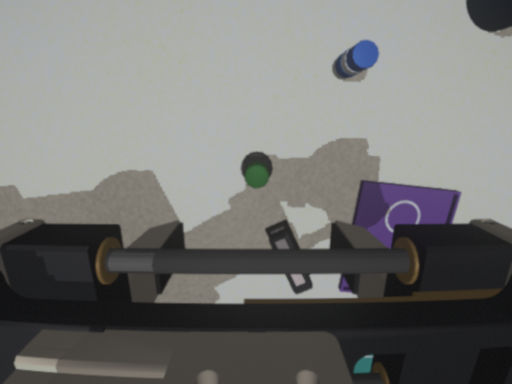

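Wrist view: green knob at (256,176), between the fingers in x; image right = +x, up = +y. Grasping it.

```bash
python3 -m jog '[[[1,0.004,0.001,0.15,0],[1,0.004,0.001,0.15,0],[1,0.004,0.001,0.15,0],[1,0.004,0.001,0.15,0],[1,0.004,0.001,0.15,0]]]' >/dev/null
python3 -m jog '[[[1,0,0,0.02,0],[1,0,0,0.04,0],[1,0,0,0.04,0],[-1,0,0,0.04,0],[-1,0,0,0.04,0]]]' 30
python3 -m jog '[[[-1,0,0,0,0],[-1,0,0,0,0],[-1,0,0,0,0],[-1,0,0,0,0],[-1,0,0,0,0]]]'
python3 -m jog '[[[-1,0,0,0,0],[-1,0,0,0,0],[-1,0,0,-0.01,0],[-1,0,0,-0.03,0],[-1,0,0,-0.04,0]]]'
```

```text
time: 2.7
tool_pos: [0.389, 0.2622, 0.0464]
tool_rot: [3.139, -0.001, 1.572]
contact_force: [-0.6, -0.0, 0.6]
opening: 0.0822
grip_force: 0.0
time: 3.12
tool_pos: [0.3885, 0.2611, 0.0451]
tool_rot: [3.141, -0.0, 1.571]
contact_force: [0.2, 0.0, -0.1]
opening: 0.05
grip_force: 0.0
time: 3.53
tool_pos: [0.3886, 0.2611, 0.0858]
tool_rot: [3.141, -0.0, 1.571]
contact_force: [1.1, 0.9, 0.1]
opening: 0.0289
grip_force: 30.0
```

```bash
python3 -m jog '[[[-1,-0.035,0.11,-0.06,0],[-1,-0.035,0.11,-0.06,0],[-1,-0.035,0.11,-0.06,0],[-1,-0.035,0.11,-0.06,0],[-1,-0.035,0.11,-0.06,0]]]'
python3 -m jog '[[[-1,-0.041,0.111,0,0],[-1,-0.041,0.111,0,0],[-1,-0.041,0.111,0,0],[-1,-0.041,0.111,0,0],[-1,-0.041,0.111,0,0]]]'
python3 - <<'E'
from h import *
T=np.eye(4);T[:3,:3]=R.from_euler("xyz",[3.1405,.001,1.567]).as_matrix();T[:3,3]=[.388,.256,.235]
m=robot.camera_model("wrist");C=T@m["mount"];print("circle",w((m,C[:3,:3],C[:3,3]),[[403,217]],.003))
look("w2",60,.13)
E
```

```text
time: 3.95
tool_pos: [0.5008, 0.2252, 0.1456]
tool_rot: [3.138, -0.001, 1.568]
contact_force: [-1.5, -1.4, -1.3]
opening: 0.0291
grip_force: 30.0
time: 4.37
tool_pos: [0.6087, 0.1845, 0.1425]
tool_rot: [-3.138, 0.0, 1.569]
contact_force: [-0.9, 0.2, -0.9]
opening: 0.0291
grip_force: 30.0
circle [[0.60806463 0.18545386]]
hue 60 px [258. 237.] 1018 rect 608 185 [32. 22.] 0.0 V [ 61.  90. 114.]
hue 60 px [256. 276.] 117 rect 607 153 [19.  3.] 0.1 V [ 86.  99. 102.]
hue 60 px [261. 212.] 84 rect 610 199 [ 5. 10.] 80.0 V [61. 61. 62.]
t 4.4167 TCP [0.608 0.185 0.143] yaw 90.0 op 0.029
```

View pics/w2.png

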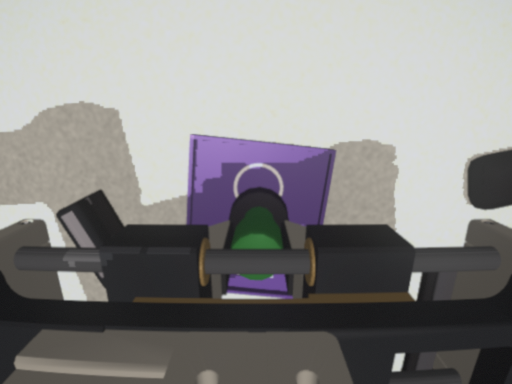

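Stamp held upright at (258,225), the white circle behind it at (258,187); the earlier picture gives the circle at (0.608, 0.185), which agrees. Lowering.

```bash
python3 -m jog '[[[-1,0,0,0.03,0],[-1,0,0,0.06,0],[-1,0,0,0.08,0],[-1,0,0,0.085,0],[-1,0,0,0.085,0]]]'
python3 -m jog '[[[-1,0,0,0.002,0],[-1,0,0,0.004,0],[-1,0,0,0.006,0],[-1,0,0,0.008,0],[-1,0,0,0.008,0]]]'
```

```text
time: 4.83
tool_pos: [0.6068, 0.1858, 0.058]
tool_rot: [-3.137, 0.001, 1.572]
contact_force: [-0.5, -0.3, -0.8]
opening: 0.0298
grip_force: 30.0
time: 5.25
tool_pos: [0.611, 0.1854, 0.0546]
tool_rot: [3.137, -0.001, 1.571]
contact_force: [-1.1, 0.7, 8.0]
opening: 0.0296
grip_force: 30.0
```

```bash
python3 -m jog '[[[-1,0,0,-0.003,0],[0,0,0,-0.003,0],[0,0,0,-0.003,0],[0,0,0,-0.003,0],[0,0,0,-0.003,0]]]'
python3 -m jog '[[[0,0,0,-0.01,0],[0,0,0,-0.04,0],[0,0,0,-0.08,0],[0,0,0,-0.12,0],[1,0,0,-0.16,0]]]'
python3 -m jog '[[[1,-0.05,-0.17,-0.02,0],[1,-0.05,-0.17,-0.02,0],[1,-0.05,-0.17,-0.02,0],[1,-0.05,-0.17,-0.02,0],[1,-0.05,-0.17,-0.02,0]]]'
python3 -m jog '[[[1,0,0,0,-0.42],[1,0,0,0,-0.42],[1,0,0,0,-0.42],[1,0,0,0,-0.42],[1,0,0,0,-0.42]]]'
python3 - <<'E'
from h import *
look("w3",0,.072)
E
```

```text
time: 5.67
tool_pos: [0.6093, 0.185, 0.0546]
tool_rot: [-3.141, -0.0, 1.571]
contact_force: [-0.3, -0.2, 0.8]
opening: 0.0453
grip_force: 0.0
time: 6.08
tool_pos: [0.609, 0.185, 0.2171]
tool_rot: [-3.141, -0.0, 1.571]
contact_force: [0.6, 1.1, 0.4]
opening: 0.0491
grip_force: 0.0
time: 6.5
tool_pos: [0.4341, 0.1341, 0.2357]
tool_rot: [-3.139, 0.0, 1.571]
contact_force: [0.5, 0.4, 0.7]
opening: 0.0809
grip_force: 0.0
time: 6.92
tool_pos: [0.4393, 0.135, 0.2355]
tool_rot: [3.141, 0.0, 1.992]
contact_force: [0.0, -0.0, -0.0]
opening: 0.0917
grip_force: 0.0
hue 0 px [216. 278.] 198 rect 443 -5 [26. 17.] 21.0 V [144. 180. 180.]
t 6.9667 TCP [0.439 0.135 0.235] yaw 114.0 op 0.092
```

View pics/w3.png

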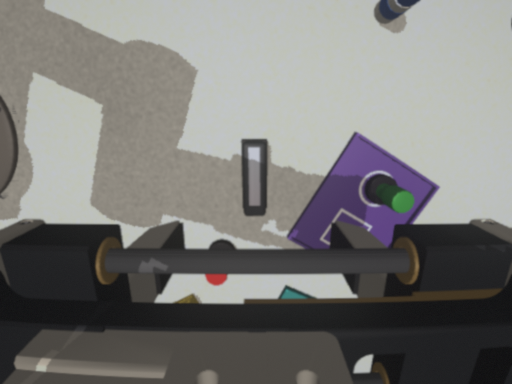

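Stapler from (255,139) to (255,214), lengthwise up the picture, so the yaw fits. Green stamp stands on its circle at (378,188).

Run:
```python
from h import *
c=cam("wrist");print(w(c,[[255.5,140],[255.5,213],[243,177],[267,177],[255.5,177]],.046).round(4));print(plan(*w(c,[[255.5,177]],.046)[0],.03,0))
```

```text
[[0.4181 0.1771]
 [0.4564 0.0909]
 [0.4224 0.1285]
 [0.4501 0.1408]
 [0.4368 0.1349]]
(array([ 0.001, -0.003,  0.205]), np.float64(1.9894477857613384))
```

```bash
python3 -m jog '[[[1,0,-0.003,0.16,0],[1,0,-0.003,0.16,0],[1,0,-0.003,0.16,0],[0.3,0,-0.003,0.16,0],[0,0,-0.003,0.16,0]]]' >/dev/null
python3 -m jog '[[[0,0,0,0.02,0],[0,0,0,0.04,0],[0,0,0,0.049,0],[0,0,0,0.049,0],[-1,0,0,0.049,0]]]' 35
python3 -m jog '[[[-1,0,0,0,0],[-1,0,0,0,0],[-1,0,0,0,0],[-1,0,0,0,0],[-1,0,0,0,0]]]'
python3 -m jog '[[[-1,0,0,0,0],[-1,0,0,0,0],[-1,0,0,0,0],[-1,0,0,0,0],[-1,0,0,0,0]]]'
```

```text
time: 7.8
tool_pos: [0.4374, 0.1339, 0.0269]
tool_rot: [3.141, 0.0, 1.99]
contact_force: [-0.4, -0.5, -0.6]
opening: 0.05
grip_force: 0.0
time: 8.22
tool_pos: [0.4371, 0.1339, 0.0268]
tool_rot: [3.14, 0.0, 1.991]
contact_force: [-1.5, -0.2, 7.1]
opening: 0.0299
grip_force: 35.0
time: 8.63
tool_pos: [0.4371, 0.1339, 0.0267]
tool_rot: [3.14, 0.0, 1.991]
contact_force: [-1.0, -0.2, 6.4]
opening: 0.0298
grip_force: 35.0
```

```bash
python3 -m jog '[[[-1,0,0,-0.03,0],[-1,0,0,-0.07,0],[-1,0,0,-0.10,0],[-1,0,0,-0.12,-0.1],[-1,0,0,-0.12,-0.2]]]'
python3 -m jog '[[[-1,0,0,0,-0.12],[-1,0,0,0,-0.24],[-1,0,0,0,-0.36],[-1,0,0,0,-0.48],[-1,0,0,0,-0.6]]]'
python3 -m jog '[[[-1,0,0,0,-0.12],[-1,0,0,0,-0.24],[-1,0,0,0,-0.324],[-1,0,0,0,-0.324],[-1,0,0,0,-0.324]]]'
python3 -m jog '[[[-1,-0.1,-0.096,0,0],[-1,-0.1,-0.096,0,0],[-1,-0.1,-0.096,0,0],[-1,-0.1,-0.096,0,0],[-1,-0.1,-0.096,0,0]]]'
python3 -m jog '[[[-1,-0.1,-0.096,0,0],[-1,-0.1,-0.096,0,0],[-1,-0.1,-0.096,0,0],[-1,-0.1,-0.096,0,0],[-1,-0.1,-0.096,0,0]]]'
python3 - <<'E'
from h import *
look("w4",87,.003,40)
print(plan(.632,-.064,.03,0))
E
```

```text
time: 9.05
tool_pos: [0.439, 0.1342, 0.1503]
tool_rot: [3.134, 0.004, 2.195]
contact_force: [0.2, 0.6, -1.9]
opening: 0.0297
grip_force: 35.0
time: 9.47
tool_pos: [0.4364, 0.1338, 0.1459]
tool_rot: [3.142, -0.0, 2.797]
contact_force: [-0.4, -0.2, -1.3]
opening: 0.03
grip_force: 35.0
time: 9.88
tool_pos: [0.4365, 0.1338, 0.1458]
tool_rot: [3.141, -0.0, 3.112]
contact_force: [0.5, -0.4, -2.1]
opening: 0.03
grip_force: 35.0
time: 10.3
tool_pos: [0.5363, 0.0325, 0.1455]
tool_rot: [-3.141, 0.002, 3.109]
contact_force: [-0.8, 0.5, -2.5]
opening: 0.0297
grip_force: 35.0
time: 10.72
tool_pos: [0.6326, -0.0655, 0.145]
tool_rot: [-3.141, 0.0, 3.11]
contact_force: [-1.0, 1.2, -1.8]
opening: 0.0299
grip_force: 35.0
hue 87 px [172. 164.] 16063 rect 628 -145 [256. 150.] 88.6 V [114. 158. 178.]
hue 87 px [115. 185.] 1828 rect 626 -223 [49. 48.] 88.1 V [159. 161. 164.]
hue 87 px [186. 185.] 1254 rect 628 -143 [45. 43.] 88.0 V [167. 171. 175.]
t 10.7667 TCP [ 0.631 -0.064  0.145] yaw 178.3 op 0.03
(array([-0.001, -0.   ,  0.115]), np.float64(3.111693966212299))
```

View pics/w4.png

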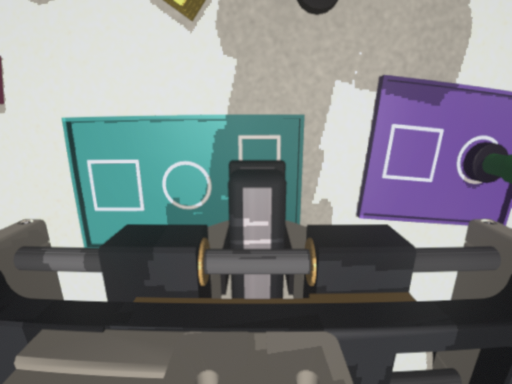

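Stapler held level over the long outline; the square (115,185) and circle (186,185) measure (0.626,-0.223) and (0.628,-0.143), as expected.

```bash
python3 -m jog '[[[-1,0.001,0.001,0.03,0],[-1,0.001,0.001,0.06,0],[-1,0.001,0.001,0.09,0],[-1,0.001,0.001,0.108,0],[-1,0.001,0.001,0.108,0]]]'
python3 -m jog '[[[-1,0,0,0.002,0],[-1,0,0,0.004,0],[-1,0,0,0.006,0],[-1,0,0,0.008,0],[-1,0,0,0.008,0]]]'
python3 -m jog '[[[-0.1,0,0,-0.002,0],[-0.1,0,0,-0.002,0],[-0.1,0,0,-0.002,0],[-0.1,0,0,-0.002,0],[-0.1,0,0,-0.002,0]]]'
python3 -m jog '[[[-0.1,0,0,-0.02,0],[-0.1,0,0,-0.05,0],[0,0,0,-0.09,0],[0,0,0,-0.13,0],[1,0,0,-0.17,0]]]'
python3 - <<'E'
from h import *
look("w5",87,.003,40)
E
```

```text
time: 11.18
tool_pos: [0.626, -0.0597, 0.0333]
tool_rot: [3.139, -0.01, 3.115]
contact_force: [-1.3, 0.1, -1.8]
opening: 0.03
grip_force: 35.0
time: 11.6
tool_pos: [0.6307, -0.0624, 0.0304]
tool_rot: [-3.141, 0.001, 3.115]
contact_force: [-1.0, -0.7, -0.7]
opening: 0.0298
grip_force: 35.0
time: 12.02
tool_pos: [0.6306, -0.0625, 0.0319]
tool_rot: [3.142, 0.0, 3.115]
contact_force: [0.2, 0.5, 0.4]
opening: 0.041
grip_force: 0.0
time: 12.43
tool_pos: [0.63, -0.0624, 0.2034]
tool_rot: [3.141, -0.001, 3.115]
contact_force: [1.3, -0.8, -0.1]
opening: 0.0492
grip_force: 0.0
hue 87 px [191. 170.] 14099 rect 629 -145 [254. 151.] 88.3 V [109. 151. 172.]
hue 87 px [135. 176.] 1291 rect 626 -223 [49. 47.] 88.5 V [154. 156. 159.]
hue 87 px [195. 176.] 876 rect 628 -143 [42. 44.] 86.0 V [163. 167. 170.]
t 12.4833 TCP [ 0.634 -0.063  0.213] yaw 178.5 op 0.052
```

View pics/w5.png

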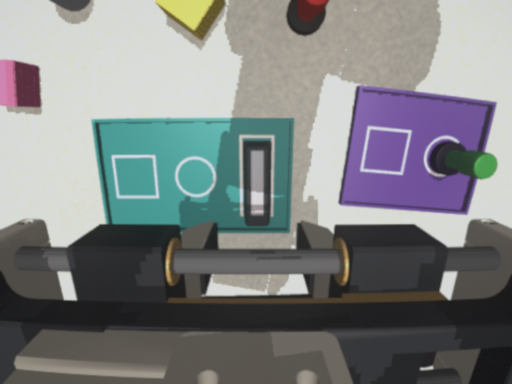

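Stapler rests inside its outline at (258,182). Next the red stamp, seen at (306,12).

```bash
python3 -m jog '[[[1,0.195,0.055,-0.02,0],[1,0.195,0.055,-0.02,0],[1,0.195,0.055,-0.02,0],[1,0.195,0.055,-0.02,0],[1,0.195,0.055,-0.02,0]]]' >/dev/null
python3 - <<'E'
from h import *
c=cam("wrist");look("w6",0,.072);look(None,30,.04,100)
print(plan(.440,-.003,.047,0))
E
```

```text
hue 0 px [257. 188.] 576 rect 438 -2 [30. 30.] 43.1 V [ 72. 125. 133.]
hue 0 px [ 12. 209.] 2 rect 455 -302 [1. 0.] -91.1 V [98.2 99.  99.8]
hue 0 px [ 28. 211.] 2 rect 458 -281 [1. 0.] -91.1 V [99. 99. 99.]
t 12.95 TCP [0.428 0.001 0.221] yaw 178.5 op 0.089
hue 30 px [157. 181.] 1789 rect 426 -123 [52. 60.] 51.6 V [109. 178. 178.]
hue 30 px [165. 160.] 8 rect 399 -111 [4. 2.] 53.4 V [101.7 104.5 105.3]
t 13.0 TCP [ 0.432 -0.001  0.222] yaw 178.5 op 0.09
(array([-0.008, -0.002,  0.175]), np.float64(3.1159747509372373))
```

```bash
python3 -m jog '[[[0.5,0,0,0.03,0],[0.3,0,0,0.06,0],[0,0,0,0.09,0],[0,0,0,0.1,0],[0,0,0,0.1,0]]]'
python3 - <<'E'
from h import *
print(plan(.438,-.002,.046,0))
E
```

```text
time: 13.42
tool_pos: [0.436, -0.0022, 0.1192]
tool_rot: [3.141, -0.005, 3.115]
contact_force: [0.1, -0.0, 0.6]
opening: 0.063
grip_force: 0.0
(array([-0.002,  0.   ,  0.073]), np.float64(3.1145669611775157))
```

```bash
python3 -m jog '[[[0,-0.001,0,0.03,0],[0,-0.001,0,0.06,0],[0,-0.001,0,0.074,0],[0,-0.001,0,0.074,0],[-1,-0.001,0,0.074,0]]]' 30
python3 -m jog '[[[-1,0,0,0,0],[-1,0,0,0,0],[-1,0,0,0,0],[-1,0,0,0,0],[-1,0,0,0,0]]]'
python3 -m jog '[[[-1,0,0,0,0],[-1,0,0,-0.02,0],[-1,0,0,-0.05,0],[-1,0,0,-0.09,0],[-1,0,0,-0.1,0]]]'
python3 - <<'E'
from h import *
print(plan(.628,-.143,.145,0))
E
```

```text
time: 13.83
tool_pos: [0.4388, -0.0025, 0.0481]
tool_rot: [3.142, 0.0, 3.115]
contact_force: [0.1, 0.4, 0.3]
opening: 0.0427
grip_force: 0.0
time: 14.25
tool_pos: [0.4393, -0.0024, 0.049]
tool_rot: [-3.141, 0.004, 3.115]
contact_force: [0.3, 0.7, 7.8]
opening: 0.029
grip_force: 30.0
time: 14.67
tool_pos: [0.4402, -0.0026, 0.1528]
tool_rot: [-3.14, 0.008, 3.115]
contact_force: [0.8, -0.8, -0.3]
opening: 0.0292
grip_force: 30.0
(array([-0.191, -0.135,  0.009]), np.float64(3.115013838757348))
```

```bash
python3 -m jog '[[[-1,-0.095,-0.067,0,0],[-1,-0.095,-0.067,0,0],[-1,-0.095,-0.067,0,0],[-1,-0.095,-0.067,0,0],[-1,-0.095,-0.067,0,0]]]' >/dev/null
python3 -m jog '[[[-1,-0.095,-0.067,0,0],[-1,-0.095,-0.067,0,0],[-1,-0.095,-0.067,0,0],[-1,-0.095,-0.067,0.03,0],[-1,-0.095,-0.067,0.06,0]]]'
python3 - <<'E'
from h import *
print(plan(.629,-.143,.053,0))
E
```

```text
time: 15.5
tool_pos: [0.6259, -0.142, 0.0887]
tool_rot: [-3.14, 0.005, 3.114]
contact_force: [-0.3, 0.3, -2.1]
opening: 0.0294
grip_force: 30.0
(array([-0.003, -0.001,  0.036]), np.float64(3.114169056571814))
```

```bash
python3 -m jog '[[[-1,-0.001,-0.001,0.02,0],[-1,-0.001,-0.001,0.032,0],[-1,-0.001,-0.001,0.032,0],[-1,-0.001,-0.001,0.034,0],[-1,-0.001,-0.001,0.036,0]]]'
python3 -m jog '[[[-1,0,0,0.001,0],[-1,0,0,0.002,0],[-1,0,0,0.003,0],[-1,0,0,0.003,0],[-1,0,0,0.003,0]]]'
python3 -m jog '[[[0,0,0,0,0],[0,0,0,-0.002,0],[0,0,0,-0.002,0],[0,0,0,-0.002,0],[0,0,0,-0.002,0]]]'
python3 -m jog '[[[0,0,0,-0.02,0],[0,0,0,-0.05,0],[0,0,0,-0.09,0],[0.5,0,0,-0.13,0],[1,0,0,-0.17,0]]]'
python3 - <<'E'
from h import *
print(plan(.427,-.125,.22,0))
E
```

```text
time: 15.92
tool_pos: [0.6259, -0.1422, 0.0532]
tool_rot: [-3.141, 0.002, 3.115]
contact_force: [-0.0, -0.3, -0.7]
opening: 0.0293
grip_force: 30.0
time: 16.33
tool_pos: [0.626, -0.1424, 0.0517]
tool_rot: [-3.141, 0.003, 3.115]
contact_force: [-3.9, 2.1, 10.9]
opening: 0.0286
grip_force: 30.0
time: 16.75
tool_pos: [0.6253, -0.1423, 0.0506]
tool_rot: [3.141, -0.0, 3.115]
contact_force: [-0.1, 0.6, -0.6]
opening: 0.0457
grip_force: 0.0
time: 17.17
tool_pos: [0.6249, -0.1422, 0.2221]
tool_rot: [3.141, -0.001, 3.115]
contact_force: [0.7, 0.2, -0.3]
opening: 0.0548
grip_force: 0.0
(array([0.198, 0.012, 0.002]), np.float64(3.1147851982649666))
```

```bash
python3 -m jog '[[[1,0.198,0.012,0,0],[1,0.198,0.012,0,0],[1,0.198,0.012,0,0],[1,0.198,0.012,0,0],[1,0.198,0.012,0,0]]]' >/dev/null
python3 -m jog '[[[1,0,0,0,0.12],[1,0,0,0,0.24],[1,0,0,0,0.36],[1,0,0,0,0.48],[1,0,0,0,0.607]]]' >/dev/null
python3 -m jog '[[[1,0,0,0,0],[1,0,0,0,0],[1,0,0,0,0],[1,0,0,0,0],[1,0,0,0,0]]]'
python3 - <<'E'
from h import *
look("w7",30,.04,100);look(None,30,.04,150)
E
```

```text
time: 18.42
tool_pos: [0.4277, -0.125, 0.2207]
tool_rot: [3.142, -0.0, 2.511]
contact_force: [-0.0, 0.7, -0.5]
opening: 0.0919
grip_force: 0.0
hue 30 px [256. 181.] 1622 rect 428 -127 [50. 54.] 52.5 V [141. 156. 159.]
hue 30 px [418. 261.] 7 rect 652 -14 [2. 7.] 86.4 V [109.6 122.  155. ]
hue 30 px [415. 264.] 7 rect 653 -19 [ 0. 10.] 63.8 V [133.  137.  140.8]
t 18.4667 TCP [ 0.428 -0.125  0.221] yaw 143.9 op 0.092
hue 30 px [252. 181.] 1161 rect 426 -132 [39. 47.] 52.2 V [155. 157. 159.]
hue 30 px [273. 198.] 16 rect 458 -124 [8. 3.] 53.9 V [152.5 155.  161.5]
hue 30 px [417. 268.] 3 rect 661 -19 [2. 1.] 11.1 V [152.  156.  157.6]
t 18.5167 TCP [ 0.428 -0.125  0.221] yaw 143.9 op 0.092
```

View pics/w7.png

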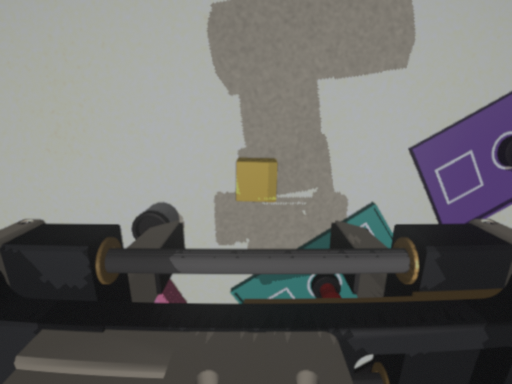

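Yellow block square between the fingers at (256,180), centre (0.428,-0.127); pot at (152,228) is clear of the left finger.

```bash
python3 -m jog '[[[1,-0.001,-0.002,0.04,0],[1,-0.001,-0.002,0.08,0],[1,-0.001,-0.002,0.12,0],[1,-0.001,-0.002,0.15,0],[1,-0.001,-0.002,0.17,0]]]' >/dev/null
python3 -m jog '[[[1,0,0,0.02,0],[1,0,0,0.033,0],[1,0,0,0.033,0],[1,0,0,0.033,0],[-1,0,0,0.033,0]]]' 35
python3 -m jog '[[[-1,0,0,0,0],[-1,0,0,0,0],[-1,0,0,0,0],[-1,0,0,0,0],[-1,0,0,0,0]]]' >/dev/null
python3 -m jog '[[[-1,0,0,0,0],[-1,0,0,0,0],[-1,0,0,0,0],[-1,0,0,0,0],[-1,0,0,0,0]]]'
python3 -m jog '[[[-1,0,0,-0.03,0],[-1,0,0,-0.06,0],[-1,0,0,-0.1,0],[-1,0,0,-0.13,0],[-1,0,0,-0.13,0]]]'
python3 -m jog '[[[-1,0,0,0,0.12],[-1,0,0,0,0.24],[-1,0,0,0,0.36],[-1,0,0,0,0.48],[-1,0,0,0,0.5]]]' >/dev/null
python3 -m jog '[[[-1,0,0,0,0.12],[-1,0,0,0,0.24],[-1,0,0,0,0.36],[-1,0,0,0,0.46],[-1,0,0,0,0.46]]]'
python3 - <<'E'
from h import *
print(plan(.626,-.223,.145,0))
E
```

```text
time: 19.35
tool_pos: [0.4279, -0.1275, 0.0184]
tool_rot: [3.141, 0.001, 2.51]
contact_force: [0.8, -0.1, -0.2]
opening: 0.0885
grip_force: 0.0
time: 20.18
tool_pos: [0.4274, -0.1272, 0.0179]
tool_rot: [3.141, 0.0, 2.51]
contact_force: [-0.6, 0.9, 4.8]
opening: 0.0511
grip_force: 34.9
time: 20.6
tool_pos: [0.4301, -0.1286, 0.1528]
tool_rot: [3.14, 0.01, 2.51]
contact_force: [0.3, 0.2, -0.9]
opening: 0.0505
grip_force: 34.9
time: 21.43
tool_pos: [0.427, -0.1271, 0.147]
tool_rot: [-3.141, -0.001, 1.549]
contact_force: [-0.3, -0.1, -1.7]
opening: 0.051
grip_force: 34.9
(array([-0.092,  0.201,  0.002]), np.float64(1.548982249420174))
```

```bash
python3 -m jog '[[[-1,-0.046,0.1,0,0],[-1,-0.046,0.1,0,0],[-1,-0.046,0.1,0,0],[-1,-0.046,0.1,0,0],[-1,-0.046,0.1,0,0]]]' >/dev/null
python3 -m jog '[[[-1,-0.046,0.101,0,0],[-1,-0.046,0.101,0,0],[-1,-0.046,0.101,0,0],[-1,-0.046,0.101,0.03,0],[-1,-0.046,0.101,0.07,0]]]' >/dev/null
python3 -m jog '[[[-1,0,0,0.02,0],[-1,0,0,0.03,0],[-1,0,0,0.04,0],[-1,0,0,0.045,0],[-1,0,0,0.045,0]]]'
python3 - <<'E'
from h import *
print(plan(.626,-.223,.021,0))
E
```

```text
time: 22.68
tool_pos: [0.6262, -0.2233, 0.0328]
tool_rot: [-3.142, -0.0, 1.551]
contact_force: [-0.7, -0.2, -1.6]
opening: 0.0507
grip_force: 34.9
(array([ 0.   , -0.   ,  0.012]), np.float64(1.5507146474789475))
```

```bash
python3 -m jog '[[[-1,0,0,0.004,0],[-1,0,0,0.008,0],[-1,0,0,0.01,0],[-1,0,0,0.012,0],[-1,0,0,0.013,0]]]'
python3 -m jog '[[[0.4,0,0,0,0],[0.4,0,0,0,0],[0.4,0,0,0,0],[0.4,0,0,0,0],[0.4,0,0,0,0]]]'
python3 -m jog '[[[0.4,0,0,-0.02,0],[0.4,0,0,-0.05,0],[0.4,0,0,-0.09,0],[0.5,0,0,-0.13,0],[1,0,0,-0.17,0]]]'
python3 -m jog '[[[1,0,0,-0.03,0],[1,0,0,-0.03,0],[1,0,0,-0.03,0],[1,0,0,-0.03,0],[1,0,0,-0.03,0]]]' >/dev/null
python3 - <<'E'
from h import *
look("w8",30,.043,100)
print(plan(.5,-.359,.22,0))
E
```

```text
time: 23.1
tool_pos: [0.6267, -0.2236, 0.021]
tool_rot: [3.141, 0.0, 1.55]
contact_force: [-4.7, 2.3, 12.6]
opening: 0.0509
grip_force: 34.9
time: 23.52
tool_pos: [0.6264, -0.2235, 0.0196]
tool_rot: [3.142, -0.0, 1.55]
contact_force: [-0.7, -0.3, 0.3]
opening: 0.0642
grip_force: 0.0
time: 23.93
tool_pos: [0.626, -0.2233, 0.1913]
tool_rot: [-3.141, -0.0, 1.55]
contact_force: [1.8, -0.4, -0.4]
opening: 0.0715
grip_force: 0.0
hue 30 px [258. 181.] 1788 rect 626 -225 [55. 49.] 88.1 V [145. 180. 183.]
t 24.4 TCP [ 0.626 -0.223  0.218] yaw 88.8 op 0.092
(array([-0.138, -0.123, -0.002]), np.float64(1.5497381451689036))
```

View pics/w8.png

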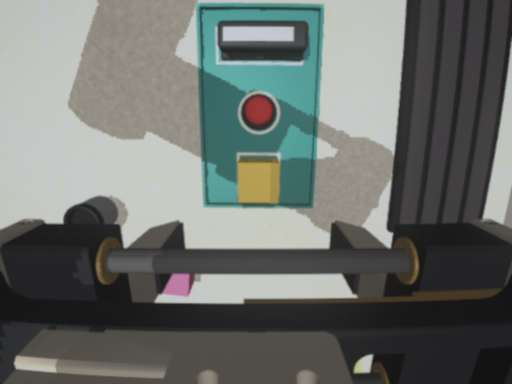

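Teal tray complete: stapler (262,38), red stamp (259,110) and yellow block (258,181) all on their outlines. Now pink.

```bash
python3 -m jog '[[[1,-0.138,-0.123,0,0],[1,-0.138,-0.123,0,0],[1,-0.138,-0.123,0,0],[1,-0.138,-0.123,0,0],[1,-0.138,-0.123,0,0]]]' >/dev/null
python3 -m jog '[[[1,0,0,0,0],[1,0,0,0,0],[1,0,0,0,0],[1,0,0,0,0],[1,0,0,0,0]]]' >/dev/null
python3 - <<'E'
from h import *
look("w9",165,.04,100,60,12)
E
```

```text
hue 165 px [259. 180.] 1647 rect 503 -358 [54. 50.] 81.9 V [141. 153. 156.]
hue 165 px [268. 158.] 2 rect 514 -332 [1. 0.] 179.0 V [102.1 102.5 102.9]
hue 165 px [247. 156.] 1 rect 489 -329 [0. 0.] 0.0 V [101. 101. 101.]
t 25.2833 TCP [ 0.501 -0.358  0.219] yaw 88.9 op 0.092
```

View pics/w9.png

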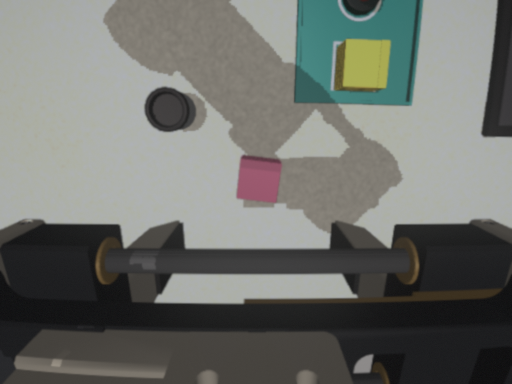

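Pink block at (259,180), centre (0.503,-0.358), turned about 6° from the tool; pot at (168,110) is clear.

```bash
python3 -m jog '[[[1,0,0.002,0.04,0.11],[1,0,0.002,0.08,0.11],[1,0,0.002,0.12,0.11],[1,0,0.002,0.15,0.11],[1,0,0.002,0.17,0.11]]]' >/dev/null
python3 -m jog '[[[1,0,0,0.02,0],[1,0,0,0.032,0],[1,0,0,0.032,0],[1,0,0,0.032,0],[-1,0,0,0.032,0]]]' 35
python3 -m jog '[[[-1,0,0,0,0],[-1,0,0,0,0],[-1,0,0,0,0],[-1,0,0,0,0],[-1,0,0,0,0]]]' >/dev/null
python3 -m jog '[[[-1,0,0,0,0],[-1,0,0,0,0],[-1,0,0,0,0],[-1,0,0,0,0],[-1,0,0,0,0]]]'
python3 -m jog '[[[-1,0,0,-0.03,0],[-1,0,0,-0.06,0],[-1,0,0,-0.1,0],[-1,0,0,-0.14,0],[-1,0,0,-0.14,0]]]'
python3 - <<'E'
from h import *
print(plan(.602,.105,.155,0))
E
```

```text
time: 26.12
tool_pos: [0.5034, -0.3593, 0.019]
tool_rot: [3.14, 0.001, 1.44]
contact_force: [-0.0, -0.2, 1.1]
opening: 0.0886
grip_force: 0.0
time: 26.95
tool_pos: [0.5026, -0.3589, 0.0179]
tool_rot: [3.141, 0.0, 1.44]
contact_force: [0.1, 1.0, 2.3]
opening: 0.0511
grip_force: 35.0
time: 27.37
tool_pos: [0.5054, -0.3615, 0.1662]
tool_rot: [3.13, 0.008, 1.44]
contact_force: [0.9, -0.4, 0.3]
opening: 0.0506
grip_force: 35.0
(array([0.475, 0.035, 0.008]), np.float64(1.4398805546593576))
```

```bash
python3 -m jog '[[[-1,0.158,0.013,0,0],[-1,0.158,0.013,0,0],[-1,0.158,0.013,0,0],[-1,0.158,0.013,0,0],[-1,0.158,0.013,0,0]]]' >/dev/null
python3 -m jog '[[[-1,0.158,0.013,0,0],[-1,0.158,0.013,0,0],[-1,0.158,0.013,0,0],[-1,0.158,0.013,0,0],[-1,0.158,0.013,0,0]]]' >/dev/null
python3 -m jog '[[[-1,0.157,0.012,0,-0.03],[-1,0.157,0.012,0,-0.03],[-1,0.157,0.012,0,-0.03],[-1,0.157,0.012,0,-0.03],[-1,0.157,0.012,0,-0.03]]]' >/dev/null
python3 -m jog '[[[-1,0,0,0.03,0],[-1,0,0,0.06,0],[-1,0,0,0.09,0],[-1,0,0,0.11,0],[-1,0,0,0.11,0]]]'
python3 -m jog '[[[-1,0,0,0,0],[-1,0,0,0,0],[-1,0,0,0,0],[-1,0,0,0.005,0],[-1,0,0,0.01,0]]]'
python3 - <<'E'
from h import *
m=robot.camera_model("wrist")
# purple square seen in w5 (TCP .634 -.063 .213 yaw 178.5)
T=np.eye(4);T[:3,:3]=R.from_euler("xyz",[3.141,-.001,3.115]).as_matrix();T[:3,3]=[.634,-.063,.213];C=T@m["mount"];print(w((m,C[:3,:3],C[:3,3]),[[386,150]],.003))
print(plan(.602,.105,.021,0))
E
```

```text
time: 29.03
tool_pos: [0.5987, 0.1037, 0.0426]
tool_rot: [-3.132, 0.002, 1.469]
contact_force: [-2.0, 0.0, -1.3]
opening: 0.051
grip_force: 35.0
time: 29.45
tool_pos: [0.6029, 0.1051, 0.039]
tool_rot: [3.139, -0.001, 1.47]
contact_force: [-0.4, -0.2, -1.4]
opening: 0.0508
grip_force: 35.0
[[0.60527179 0.1085492 ]]
(array([-0.   , -0.001,  0.018]), np.float64(1.4698273414285632))
```

```bash
python3 -m jog '[[[-1,0,0,0.004,0],[-1,0,0,0.008,0],[-1,0,0,0.01,0],[-1,0,0,0.012,0],[-1,0,0,0.014,0]]]'
python3 -m jog '[[[-1,0,0,0.001,0],[-1,0,0,0.002,0],[-1,0,0,0.002,0],[-1,0,0,0.002,0],[-1,0,0,0.002,0]]]'
```

```text
time: 29.87
tool_pos: [0.6019, 0.1052, 0.0234]
tool_rot: [-3.141, -0.0, 1.47]
contact_force: [0.2, 0.6, -0.5]
opening: 0.051
grip_force: 35.0
time: 30.28
tool_pos: [0.602, 0.1051, 0.0219]
tool_rot: [3.141, -0.0, 1.47]
contact_force: [0.3, -0.4, -0.7]
opening: 0.051
grip_force: 35.0
```

```bash
python3 -m jog '[[[-1,0,0,0.001,0],[-1,0,0,0.002,0],[-1,0,0,0.002,0],[0.4,0,0,0.002,0],[0.4,0,0,0.001,0]]]'
python3 -m jog '[[[0.4,0,0,0,0],[0.4,0,0,0,0],[0.4,0,0,0,0],[0.4,0,0,0,0],[0.4,0,0,0,0]]]'
python3 -m jog '[[[0.4,0,0,-0.02,0],[0.4,0,0,-0.05,0],[0.4,0,0,-0.09,0],[0.5,0,0,-0.13,0],[1,0,0,-0.17,0]]]'
python3 -m jog '[[[1,-0.12,-0.06,-0.05,0],[1,-0.12,-0.06,-0.05,0],[1,-0.12,-0.06,-0.05,0],[1,-0.12,-0.06,-0.05,0],[1,-0.12,-0.06,-0.05,0]]]'
python3 -m jog '[[[1,0,0,0,0],[1,0,0,0,0],[1,0,0,0,0],[1,0,0,0,0],[1,0,0,0,0]]]'
python3 - <<'E'
from h import *
look("w10",165,.043,90,60,12); look(None,60,.075)
E
```

```text
time: 30.7
tool_pos: [0.602, 0.1051, 0.0208]
tool_rot: [3.141, -0.0, 1.47]
contact_force: [0.6, 0.1, -0.2]
opening: 0.0599
grip_force: 0.0
time: 31.12
tool_pos: [0.6019, 0.1051, 0.0206]
tool_rot: [-3.141, -0.0, 1.47]
contact_force: [-0.0, -0.1, 0.0]
opening: 0.0645
grip_force: 0.0
time: 31.53
tool_pos: [0.6015, 0.1051, 0.1923]
tool_rot: [-3.141, 0.0, 1.47]
contact_force: [0.6, 0.5, -0.9]
opening: 0.0718
grip_force: 0.0
time: 31.95
tool_pos: [0.5293, -0.0111, 0.2429]
tool_rot: [3.138, 0.001, 1.466]
contact_force: [1.4, -0.1, 0.4]
opening: 0.0917
grip_force: 0.0
time: 32.37
tool_pos: [0.5303, -0.0074, 0.24]
tool_rot: [-3.14, -0.0, 1.471]
contact_force: [-0.3, 0.0, -0.3]
opening: 0.092
grip_force: 0.0
hue 165 px [309.  78.] 1496 rect 599 104 [52. 53.] 83.2 V [145.5 181.  183. ]
hue 165 px [298.  71.] 1 rect 590 115 [0. 0.] 0.0 V [183. 183. 183.]
t 32.4167 TCP [ 0.53  -0.008  0.24 ] yaw 84.3 op 0.092
hue 60 px [315.   3.] 154 rect 608 174 [ 8. 25.] 85.4 V [ 78.6 136.  153. ]
t 32.4667 TCP [ 0.53  -0.008  0.24 ] yaw 84.3 op 0.092
```

View pics/w10.png

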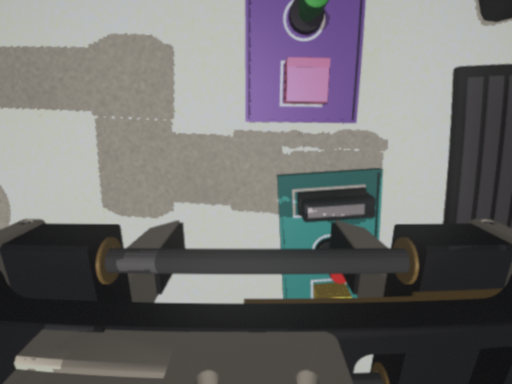

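All five stand on their outlines: green (305,15), pink (308,80), stapler (335,205), red stamp and yellow block partly behind the gripper. The robot is clear, so I'm handing in.

```bash
python3 -c "
from cell import robot
print(robot.hand_in())"
```

```text
the job is handed in; nothing more can be done
None
```

I handed the job in at about 32 s. The last wrist pictures showed all five items upright on their outlines in the right trays, and I never moved the glue stick or the paper-clip pot; the hand-in returned no verdict.

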